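Reset the tripped cut-out of a dry-block heater

ROBOT

A 7-joint arm with a two-finger parallel gripper is mounted at the origin on a cart in front of the work surface, level with it; the furniture and walls round the work are solid. World frame = base frame: x ahead of the robot, y to its left, z up, the work surface at z = 0. Lengths are in m, angles in rad, forces in N, time in s.
With the tool pointing down it reaches from about 0.4 to 0.85 m from the base axis. Payload 10.4 kg.
Tool frame: the origin (TCP) lies between the finger pads; the fingertips stand ahead of it and the grasp point (between the pads) lies 5 mm behind it (manip.tip_extent is the z of the fingertips in the tool frame, in m); z points along the fingers, y is the line along which they close (so a half turn about z gives the same grasp; the last joint's range is limited). The gripper opens to 85 mm and grips with 20 to 120 N. Pads are 22 mm wide; open, the fingers measure 114 mm over their backs; the gripper's body (76 mm by 85 mm) begins 54 mm behind the grasp point. The pads swing forward as they close: fully open they stand 13 mm farther back than shut.
Start: joints at [1.22, 0.332, -0.065, 1.46, 0.022, 1.35, -0.088], TCP at [0.201, -0.592, 0.245] pointing down, gripper open.
Joint ranges: [-2.6, 2.6], [-0.5, 2.12], [-1.47, 1.34], [0.16, 2.42], [-1.27, 4.41], [0.06, 2.06], [-2.6, 2.6]. Speed limits (rad/s): [2.22, 2.22, 2.79, 2.79, 3.14, 3.14, 3.14].

INTERFACE

Orientations are given as a unit quaternion [x, y, z, w].
In Python, from workcell import status, viewer, manip gives the robot as it stands.
- The arm moves only by the tool play_rows, never from a script. Its argument "plan" is one flat list of numbers, 7 for each row, row after row: the turn, a rotation vector about the tool's x, y, z in degrees, then the shift along the tool's x, y, z in m, then the opening, from 0 (shut) to 1 (fully open). In form: [ax, ay, az, dx, dy, dz, grip, ax, ay, az, dx, dy, dz, grip, ...]. A call has 1 to 20 rows; each row is the pose to reach, as a shift and turn from the pose commanded when the call began, along the tool's axes at that moment; what a row does not reach only later rows make up. A row lasts 1/8 s, in which the tool goes at most 62.5 mm and 10.7 degrees, less where a joint would pass 70% of its speed; a pose out of reach is approached as far as the arm can. A call with a gripper value outside its range is refused whole. The fingers move at their own pace and stop on an object; "squeeze" is the grip in N (left out, the last holds). Time passes only in rows, so rows that repeat a pose let the fingers close. It gives the time, the measured TCP pose, the force, the opening and the grip force at its end, in the units of the state.
- status.get_obs(): the state, without advancing time (a new reading comes with each control period).
- viewer.camera(name): name is "side" or "top"; returns the picture (400x640x3 uint8, red, green, blue); there is no depth.
- viewer.camera_model(name): a dict with "fx", "fy", "cx", "cy" (pixels), "R" (3x3) and "t" (3): a world point X has camera coordinates R X + t. Camera axes: x right, y down, z forward; pixel columns grow to the right and rows downward; lengths in m; the calibration is good to about 2 mm. A picture is of the moment at which its call begins. camera_model takes no time and is no camera call.
- manip.hand_in(): hands the job in; it is judged then, once.
The state is a dict: "clock": time; "joint_pos": joint angles; "joint_velocities": joint speeds; "tau": joint torques, N m; "position": TCP position; "ee_rot": TCP orientation; "ft_force": force on the tool from outside, world axes, zero at the start; "torque": the same for the moment, N m; "grip_width": opening from 0.0 (shut) to 1.0 (fully open); "grasp_force": force on a finger pad.
Only numpy, scipy, OpenCV 4.12 (cv2) and the standard library are available. Lean on these libraries where they do the work, as an engineer would, in place of code of your own. Each camera call takes 0.05 s, during which the arm holds its last target. There are 200 camera calls.

TASK

The heater's over-temperature cut-out has tripped. Draw the red-handled reset pin out of its stand, use the pin to slide the yellow dust cover of the reset port slowly back until the port is clear, then reach the pin through the port and press the recessed red button fully down without forcing it. Hold it down for at least three seconds and finish like that, still gripping the pin with the button held down; leave the tubes and everything else undisturbed.

Things in the scene. Friction and masses are not known exactly. Their poses are not given: they have to be found in the camera images.
- reset_pin_grip (a point): centre of the handle of the reset pin: a red plastic handle 14 mm in diameter and 62 mm long over a plain steel shaft 5 mm in diameter and 55 mm long; 35 g. It stands upright, handle up, shaft down in one of the outer holes of the stand, the handle's lower end resting on the stand's top. This point lies on the pin's axis, 31 mm below the handle's top and 86 mm above the shaft's tip; z runs along the pin towards the handle's top
- reset_pin_tip (a point): the lower end of the reset pin's steel shaft, on the pin's axis (at the start 55 mm below the stand's top, inside its hole)
- stand: fixed dark grey accessory stand, 46 (x) x 112 (y) x 60 mm high on a thin black foot; origin at the centre of its underside. Three upright holes 7 mm wide and 57 mm deep along its y axis at y = -34, 0 and +34 mm; the reset pin stands in one of the outer ones, the block lifter in the other, the middle one is empty
- lifter: block lifter, the other tool in the stand, to be left there: a thin steel rod with a black cross-bar (46 mm long, 9 mm thick, its centre 45 mm above the stand's top, along x of the stand); origin at the rod's lower end, z up
- heater: fixed dry-block heater, light grey, 170 (x) x 230 (y) x 80 mm high, sloping control panel towards -x; origin at the centre of its underside. An aluminium block with six tube wells is let into the +y half of its deck (block centre x = +20, y = +52 mm), the reset port into the -y half. Tubes stand up to 153 mm above the worktop
- port_mouth (a point): centre of the reset port: a round upright hole 11 mm in diameter in the dark grey insert, at the level of the insert's flat top (81 mm above the worktop); axes as the heater's. The red button (9 mm across) is 16 mm below this point when up, 21 mm when fully down. At the start the yellow cover hides the hole. Along x from -42 to +49 mm two steel guide rails 5 mm high run either side of it with 18 mm free between them; the track between them is flat and open at its -x end
- port_cover (a joint): yellow dust cover (34 mm along x, 17 mm wide, 3 mm thick) that slides between the rails: 0 shut over the port, 0.028 m fully open; it opens towards +x of the heater and stays where it is left (about 1 N of friction). From 0.023 on the port is clear
- cover_ridge (a point): the cover's ridge: middle of its rear face (the face towards -x of the heater), 5 mm above the track; axes as the heater's. The ridge is 15 mm wide (y), 5 mm thick (x) and its top is 8.4 mm above the track; it is flush with the cover's -x end, so that a pin set down in the track on its -x side pushes against it. With the cover shut the face lies 17 mm on the -x side of the port's centre
- reset_button (a joint): recessed red reset button: 0 up, 0.005 m fully down; sprung, 2 N to start and 6 N fully down, returns when let go
- tube_a: conical tube with blue cap in the heating block, 20 mm wide at the cap, 119 mm long; origin at its lower end; a bystander
- tube_b: conical tube with orange cap in the heating block, same size; origin at its lower end; a bystander
- tube_c: conical tube with orange cap in the heating block, same size; origin at its lower end; a bystander
- beaker: small clear beaker, 55 mm wide, 70 mm high; origin at the centre of its underside; a bystander
- dropper: brown dropper bottle, 33 mm wide, 102 mm high; origin at the centre of its underside; a bystander

How it is judged:
By the outcome, as a careful person would: the job done as asked, in the order asked, and still so for the second after the job is handed in, while the arm keeps its last pose, push and grip.
It also fails if it takes over 56 s, if anything falls off the work surface, if the arm or the gripper's body presses on something with over 40 N, if the wrist force passes 120 N, or if a joint passes its speed limit or range.

## Working session

There is one attempt and no reset: what is moved stays moved. The work goes in short steps, Python scripts to look and compute and a tool call to move; the robot and the scene stay as the last step left them, time stands still between calls to the robot, and variables do not carry over. Pictures are saved under pics/ and viewed, at most 10 in all, crops included, and the job is handed in when it is done.

Besides the shell and the picture viewer there is one more tool, called after ">>>" in YAML: its name, and indented under it one key for each argument. play_rows: Moves the arm, as the interface text tells. Its arguments: {"type":"object","properties":{"plan":{"type":"array","items":{"type":"number"}},"squeeze":{"type":"number"}},"required":["plan"]}

```bash
mkdir -p pics
python3 - <<'E'
from workcell import status, viewer, manip
import cv2
o=status.get_obs();print({k:o[k] for k in('clock','position','ee_rot','ft_force','grip_width')},manip.tip_extent)
for n in('top','side'):
    cv2.imwrite(f'pics/{n}0.png',viewer.camera(n)[:,:,::-1]);print(n,viewer.camera_model(n))
E
```

```text
{'clock': 0.0, 'position': array([ 0.20112637, -0.59139522,  0.24451133]), 'ee_rot': array([ 9.86593685e-01,  1.63194403e-01, -1.55771369e-04, -6.80683742e-04]), 'ft_force': array([-0.00787582,  0.51702595,  0.3059295 ]), 'grip_width': 1.0011301957630547} 0.014
top {'fx': 503.98288826975937, 'fy': 503.98288826975937, 'cx': 317.5577412288148, 'cy': 196.09931862547575, 'R': array([[-2.35216489e-04, -9.99997509e-01, -2.21948289e-03],
       [-9.83655700e-01,  6.31010381e-04, -1.80058504e-01],
       [ 1.80059456e-01,  2.14085427e-03, -9.83653399e-01]]), 't': array([-0.00519053,  0.60559676,  1.16769823])}
side {'fx': 431.50393180698677, 'fy': 431.50393180698677, 'cx': 318.8160920141616, 'cy': 201.12328349853559, 'R': array([[-0.98981966, -0.14089228, -0.02015951],
       [-0.08093631,  0.67370992, -0.73455038],
       [ 0.11707414, -0.72544077, -0.67825462]]), 't': array([0.60117347, 0.13810767, 0.82588558])}
```

View pics/top0.png

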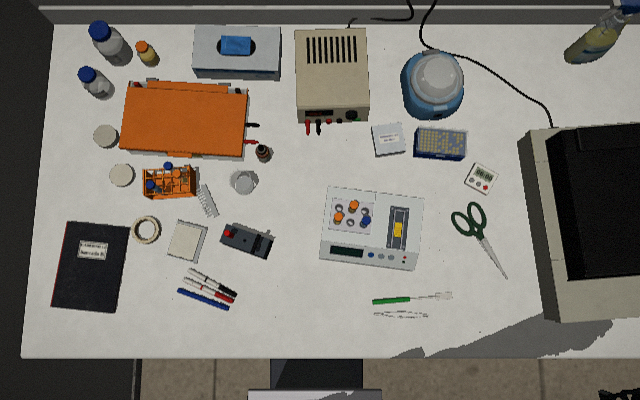

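View pics/side0.png

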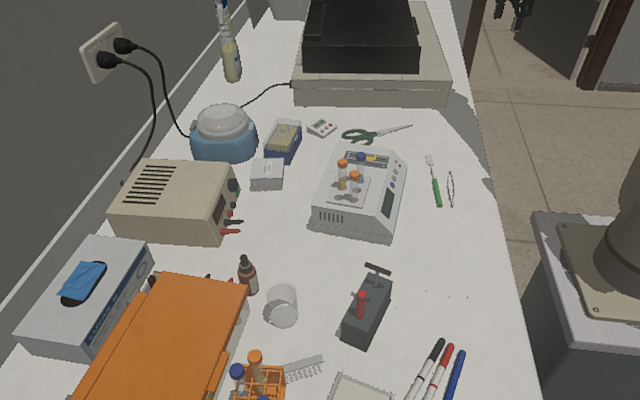

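Run:
```python
import cv2,numpy as np
def crop(n,x,y,w,h,s):return cv2.resize(cv2.imread(f'pics/{n}0.png')[y:y+h,x:x+w],None,fx=s,fy=s,interpolation=cv2.INTER_CUBIC)
cv2.imwrite('pics/c1.png',np.hstack([crop('top',215,210,65,60,6),crop('top',370,195,60,60,6)]))
cv2.imwrite('pics/c2.png',np.hstack([crop('side',335,255,65,100,6),crop('side',335,140,65,100,6)]))
```

```text
(no output)
```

View pics/c1.png

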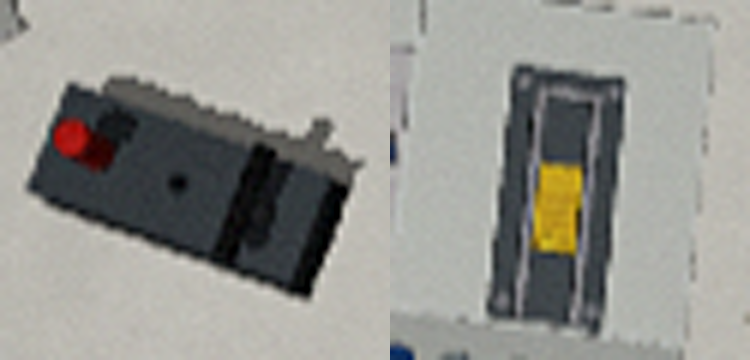

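View pics/c2.png

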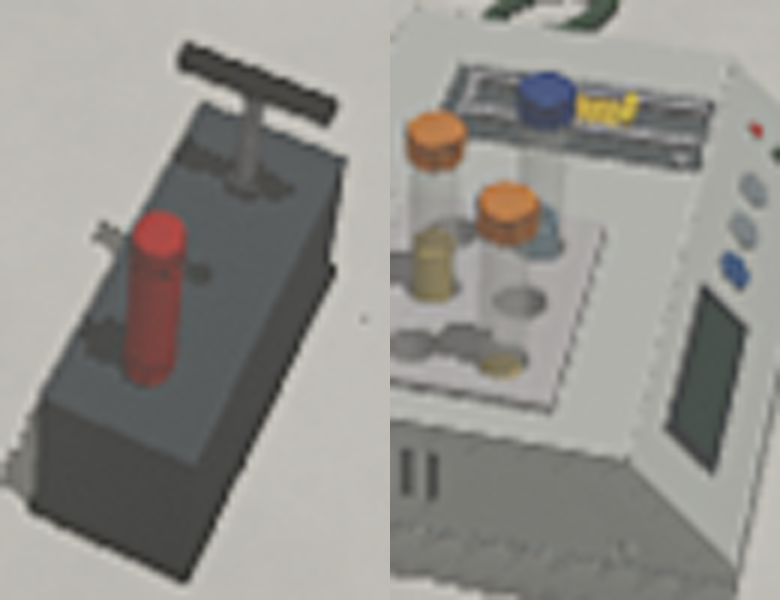

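```bash
cat > h.py <<'E'
import numpy as np
from workcell import viewer
M={n:viewer.camera_model(n) for n in('top','side')}
OFF={'a':('top',215,210,0),'b':('top',370,195,390),'c':('side',335,255,0),'d':('side',335,140,390)}
def ray(k,p):
    n,x,y,o=OFF[k] if k in OFF else (k,0,0,0); m=M[n]
    u,v=(x+(p[0]-o+.5)/6-.5,y+(p[1]+.5)/6-.5) if k in OFF else p
    d=m['R'].T@[(u-m['cx'])/m['fx'],(v-m['cy'])/m['fy'],1];return -m['R'].T@m['t'],d
def pl(k,p,z):
    c,d=ray(k,p);return (c+d*(z-c[2])/d[2]).round(4)
def proj(n,X):
    m=M[n];q=m['R']@X+m['t'];return q[:2]/q[2]*[m['fx'],m['fy']]+[m['cx'],m['cy']]
def tri(k1,p1,k2,p2):
    a,d=ray(k1,p1);b,e=ray(k2,p2);s=np.linalg.lstsq(np.c_[d,-e],b-a,rcond=None)[0]
    P,Q=a+s[0]*d,b+s[1]*e;return ((P+Q)/2).round(4),np.linalg.norm(P-Q).round(4)
E
python3 - <<'E'
from h import *
print('pin top',pl('a',(72,138),.122),pl('c',(160,230),.122),tri('a',(72,138),'c',(160,230)))
print('pin base side',pl('c',(150,372),.06))
print('hole',pl('a',(178,182),.06),pl('c',(200,272),.06),tri('a',(178,182),'c',(200,272)))
print('bar ends',[pl('a',p,.1095) for p in((265,150),(228,260))],[pl('c',p,.1095) for p in((188,55),(332,105))])
print('stand corners top',[pl('a',p,.06) for p in((70,85),(28,188),(350,182),(325,177))])
print('stand corners side',[pl('c',p,.06) for p in((205,103),(345,160),(42,395),(195,462))])
print('cover',[pl('b',p,.084) for p in((542,163),(583,165),(575,254),(533,250),(558,208))])
for a,d in(((487,318),(700,168)),((600,335),(715,100)),((625,77),(460,65)),((517,66),(440,128))):
  print('insert',pl('b',a,.081),pl('d',d,.081),tri('b',a,'d',d))
E
```

```text
pin top [0.5096 0.2002 0.122 ] [0.5112 0.1977 0.122 ] (array([0.5103, 0.1996, 0.1245]), np.float64(0.0019))
pin base side [0.5109 0.1998 0.06  ]
hole [0.4988 0.1689 0.06  ] [0.4994 0.1662 0.06  ] (array([0.499 , 0.1684, 0.0632]), np.float64(0.0009))
bar ends [array([0.5063, 0.1288, 0.1095]), array([0.4646, 0.1419, 0.1095])] [array([0.5076, 0.1298, 0.1095]), array([0.4678, 0.1422, 0.1095])]
stand corners top [array([0.5376, 0.213 , 0.06  ]), array([0.4965, 0.2284, 0.06  ]), array([0.4988, 0.1007, 0.06  ]), array([0.5008, 0.1107, 0.06  ])]
stand corners side [array([0.5013, 0.1068, 0.06  ]), array([0.46  , 0.1225, 0.06  ]), array([0.5391, 0.2106, 0.06  ]), array([0.4972, 0.2253, 0.06  ])]
cover [array([ 0.539 , -0.1869,  0.084 ]), array([ 0.5382, -0.2029,  0.084 ]), array([ 0.5034, -0.1987,  0.084 ]), array([ 0.505 , -0.1824,  0.084 ]), array([ 0.5214, -0.1926,  0.084 ])]
insert [ 0.4788 -0.1643  0.081 ] [ 0.4798 -0.1686  0.081 ] (array([ 0.4793, -0.1639,  0.0845]), np.float64(0.0015))
insert [ 0.4722 -0.208   0.081 ] [ 0.4753 -0.2108  0.081 ] (array([ 0.4738, -0.2079,  0.0829]), np.float64(0.0034))
insert [ 0.5735 -0.221   0.081 ] [ 0.5731 -0.2221  0.081 ] (array([ 0.5732, -0.2208,  0.082 ]), np.float64(0.0003))
insert [ 0.5779 -0.1786  0.081 ] [ 0.5768 -0.1816  0.081 ] (array([ 0.577 , -0.1781,  0.0837]), np.float64(0.001))
```

```bash
cat >> h.py <<'E'
from workcell import status
from scipy.spatial.transform import Rotation as Ro
def go(*wps):
    "wps: (x,y,z,yaw_of_tool_y_deg) -> rotvec deg, shift in the tool frame"
    o=status.get_obs();R=Ro.from_quat(o['ee_rot']);p=o['position']
    print('t',round(o['clock'],2),p.round(4),'F',o['ft_force'].round(1),'g',round(o['grip_width'],3),round(o['grasp_force'],1))
    for w in wps:
        y=np.radians(w[3]);Y=np.array([np.cos(y),np.sin(y),0]);Z=np.array([0,0,-1.]);T=Ro.from_matrix(np.c_[np.cross(Y,Z),Y,Z])
        print((R.inv()*T).as_rotvec(degrees=True).round(1),R.inv().apply(np.array(w[:3])-p).round(4))
E
python3 -c "
from h import *
go((.45,-.25,.245,-19),(.5105,.199,.2,-19),(.5105,.199,.086,-19))"
```

```text
t 0.1 [ 0.2012 -0.5914  0.2446] F [-0.7 -0.9  0.9] g 1.002 0.0
[ -0.1  -0.  -52.2] [ 3.455e-01 -2.431e-01 -1.000e-04]
[ -0.1  -0.  -52.2] [ 0.5474 -0.6487  0.0454]
[ -0.1  -0.  -52.2] [ 0.5474 -0.6485  0.1594]
```

>>> play_rows:
  plan: [0,0,-52.2,0.3455,-0.243,0,0.5,0,0,-52.2,0.3455,-0.243,0,0.5,0,0,-52.2,0.3455,-0.243,0,0.5,0,0,-52.2,0.3455,-0.243,0,0.5,0,0,-52.2,0.3455,-0.243,0,0.5,0,0,-52.2,0.3455,-0.243,0,0.5,0,0,-52.2,0.3455,-0.243,0,0.5,0,0,-52.2,0.547,-0.6485,0.045,0.5,0,0,-52.2,0.547,-0.6485,0.045,0.5,0,0,-52.2,0.547,-0.6485,0.045,0.5,0,0,-52.2,0.547,-0.6485,0.045,0.5,0,0,-52.2,0.547,-0.6485,0.045,0.5,0,0,-52.2,0.547,-0.6485,0.045,0.5,0,0,-52.2,0.547,-0.6485,0.045,0.5,0,0,-52.2,0.547,-0.6485,0.045,0.5,0,0,-52.2,0.547,-0.6485,0.045,0.5,0,0,-52.2,0.547,-0.6485,0.045,0.5,0,0,-52.2,0.547,-0.6485,0.045,0.5]
  squeeze: 40

```text
clock: 2.35
position: [0.5106, 0.1968, 0.2004]
ee_rot: [0.815, 0.58, -0.0, 0.0]
ft_force: [-0.9, -0.1, -0.7]
grip_width: 0.501
grasp_force: 0.0
```

```bash
python3 -c "
from h import *
go((.5105,.199,.086,-19))"
```

```text
t 2.35 [0.5106 0.1968 0.2004] F [-0.9 -0.1 -0.7] g 0.501 0.0
[ 0.   0.  -0.1] [ 0.0021 -0.0009  0.1144]
```

>>> play_rows:
  plan: [0,0,0,0.002,-0.001,0.03,0.5,0,0,0,0.002,-0.001,0.06,0.5,0,0,0,0.002,-0.001,0.085,0.5,0,0,0,0.002,-0.001,0.105,0.5,0,0,0,0.002,-0.001,0.114,0.5,0,0,0,0.002,-0.001,0.114,0.5,0,0,0,0.002,-0.001,0.114,0,0,0,0,0.002,-0.001,0.114,0,0,0,0,0.002,-0.001,0.114,0,0,0,0,0.002,-0.001,0.114,0,0,0,0,0.002,-0.001,0.114,0,0,0,0,0.002,-0.001,0.114,0,0,0,0,0.002,-0.001,0.114,0,0,0,0,0.002,-0.001,0.114,0]
  squeeze: 40

```text
clock: 4.1
position: [0.5105, 0.2008, 0.0871]
ee_rot: [0.814, 0.581, 0.001, 0.0]
ft_force: [-1.1, -0.2, 5.8]
grip_width: 0.149
grasp_force: 39.0
```

>>> play_rows:
  plan: [0,0,0,0,0,-0.01,0,0,0,0,0,0,-0.02,0,0,0,0,0,0,-0.035,0,0,0,0,0,0,-0.05,0,0,0,0,0,0,-0.07,0,0,0,0,0,0,-0.1,0,0,0,0,0,0,-0.13,0,0,0,0,0,0,-0.13,0,0,0,0,0,0,-0.13,0]
  squeeze: 40

```text
clock: 5.22
position: [0.5097, 0.2004, 0.2162]
ee_rot: [0.814, 0.581, -0.0, 0.0]
ft_force: [0.1, -0.2, -0.7]
grip_width: 0.153
grasp_force: 39.3
```

```bash
python3 -c "
from h import *
go((.49,-.16,.225,-14),(.462,-.184,.21,-14))"
```

```text
t 5.22 [0.5097 0.2004 0.2162] F [ 0.1 -0.2 -0.7] g 0.153 39.3
[-0.  0. -5.] [-0.3472  0.0988 -0.0087]
[-0.  0. -5.] [-0.379   0.0802  0.0064]
```

```bash
python3 -c "
from h import *
go((.47,.0,.256,-14),(.494,-.1887,.25,-14),(.494,-.1887,.19,-14))"
```

```text
t 5.22 [0.5097 0.2004 0.2162] F [ 0.1 -0.2 -0.7] g 0.153 39.3
[-0.  0. -5.] [-0.2024  0.0278 -0.0397]
[-0.  0. -5.] [-0.373   0.112  -0.0337]
[-0.  0. -5.] [-0.373   0.112   0.0263]
```

>>> play_rows:
  plan: [0,0,-2,-0.03,0.005,-0.02,0,0,0,-5,-0.08,0.012,-0.04,0,0,0,-5,-0.14,0.02,-0.04,0,0,0,-5,-0.2,0.028,-0.04,0,0,0,-5,-0.25,0.055,-0.04,0,0,0,-5,-0.3,0.08,-0.037,0,0,0,-5,-0.345,0.1,-0.034,0,0,0,-5,-0.373,0.112,-0.034,0,0,0,-5,-0.373,0.112,-0.01,0,0,0,-5,-0.373,0.112,0.01,0,0,0,-5,-0.373,0.112,0.026,0,0,0,-5,-0.373,0.112,0.026,0,0,0,-5,-0.373,0.112,0.026,0]
  squeeze: 40

```text
clock: 6.85
position: [0.4947, -0.1885, 0.1909]
ee_rot: [0.788, 0.616, 0.0, 0.0]
ft_force: [1.0, 0.0, -0.7]
grip_width: 0.155
grasp_force: 39.3
```

Run:
```python
from h import *
import cv2
for n in('top','side'):cv2.imwrite(f'pics/{n}1.png',viewer.camera(n)[:,:,::-1])
go()
o=status.get_obs()['position']; 
for z in(.108,): print([proj(n,[o[0],o[1],z]).round(1) for n in('top','side')])
def crop(n,x,y,w,h,s):return cv2.resize(cv2.imread(f'pics/{n}1.png')[y:y+h,x:x+w],None,fx=s,fy=s,interpolation=cv2.INTER_CUBIC)
cv2.imwrite('pics/c3.png',np.hstack([crop('top',370,195,65,90,6),crop('side',335,110,65,90,6)]))
```

```text
t 6.95 [ 0.4948 -0.1886  0.1911] F [-0.5  0.3 -0.9] g 0.15 39.3
[array([397.8, 239.6]), array([380.7, 151.8])]
```

View pics/c3.png

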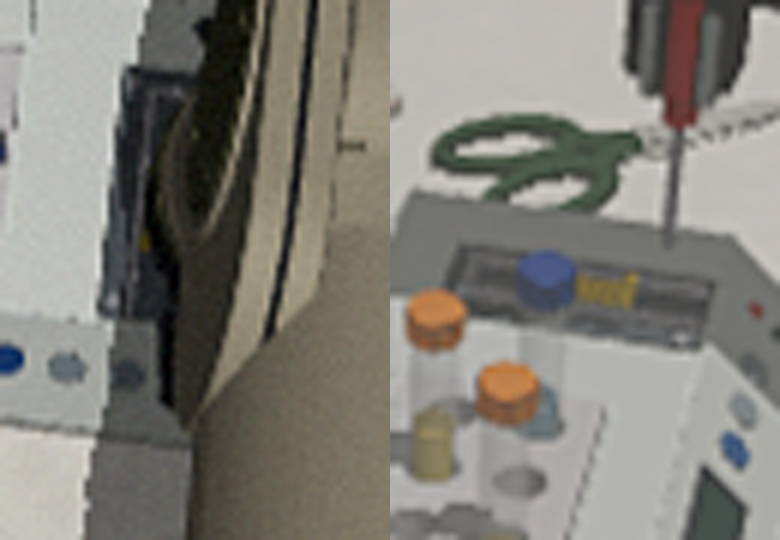

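```bash
cat >> h.py <<'E'
P=np.array([.522,-.1925]);hx=np.array([np.cos(np.radians(-7.8)),np.sin(np.radians(-7.8))])
def at(s,z):
    q=P+s*hx;return (q[0],q[1],z,-14)
E
python3 -c "
from h import *
go(at(-.028,.167),at(.0065,.167))"
```

```text
t 6.95 [ 0.4948 -0.1886  0.1911] F [-0.5  0.3 -0.9] g 0.15 39.3
[ 0.1  0.  -0. ] [-0.0002 -0.0006  0.0241]
[ 0.1  0.  -0. ] [0.0035 0.0337 0.0242]
```

>>> play_rows:
  plan: [0,0,0,0,0,0.006,0,0,0,0,0,0,0.012,0,0,0,0,0,0,0.017,0,0,0,0,0,0,0.021,0,0,0,0,0,0,0.024,0,0,0,0,0,0,0.024,0,0,0,0,0,0,0.024,0]
  squeeze: 40

```text
clock: 7.82
position: [0.4945, -0.1886, 0.1665]
ee_rot: [0.788, 0.616, 0.0, 0.0]
ft_force: [0.2, 0.2, 0.6]
grip_width: 0.149
grasp_force: 39.3
```

```bash
python3 -c "
from h import *
go(at(-.028,.167),at(.0065,.167))"
```

```text
t 7.83 [ 0.4945 -0.1886  0.1665] F [0.2 0.2 0.6] g 0.149 39.3
[ 0.  0. -0.] [-0.0001 -0.0002 -0.0005]
[ 0.  0. -0.] [ 0.0036  0.0341 -0.0005]
```

>>> play_rows:
  plan: [0,0,0,0.0001,0.0012,0,0,0,0,0,0.0003,0.0024,0,0,0,0,0,0.0004,0.0036,0,0,0,0,0,0.0005,0.0048,0,0,0,0,0,0.0006,0.006,0,0,0,0,0,0.0008,0.0072,0,0,0,0,0,0.0009,0.0084,0,0,0,0,0,0.001,0.0096,0,0,0,0,0,0.0011,0.0108,0,0,0,0,0,0.0013,0.012,0,0,0,0,0,0.0014,0.0132,0,0,0,0,0,0.0015,0.0144,0,0,0,0,0,0.0016,0.0156,0,0,0,0,0,0.0018,0.0168,0,0,0,0,0,0.0019,0.018,0,0,0,0,0,0.002,0.0192,0,0,0,0,0,0.0022,0.0204,0,0,0,0,0,0.0023,0.0216,0,0,0,0,0,0.0024,0.0228,0,0,0,0,0,0.0025,0.024,0,0]
  squeeze: 40

```text
clock: 10.32
position: [0.5184, -0.192, 0.1663]
ee_rot: [0.788, 0.616, -0.0, 0.0]
ft_force: [-1.4, 0.4, -0.1]
grip_width: 0.149
grasp_force: 39.2
```

Run:
```python
from h import *
import cv2
cv2.imwrite('pics/side2.png',viewer.camera('side')[:,:,::-1])
go(at(.0065,.167))
cv2.imwrite('pics/c4.png',cv2.resize(cv2.imread('pics/side2.png')[120:180,335:400],None,fx=8,fy=8,interpolation=cv2.INTER_CUBIC))
```

```text
t 10.38 [ 0.5184 -0.1919  0.1663] F [-1.1 -0.1 -0.6] g 0.153 39.2
[ 0. -0. -0.] [ 0.001   0.0101 -0.0007]
```

View pics/c4.png

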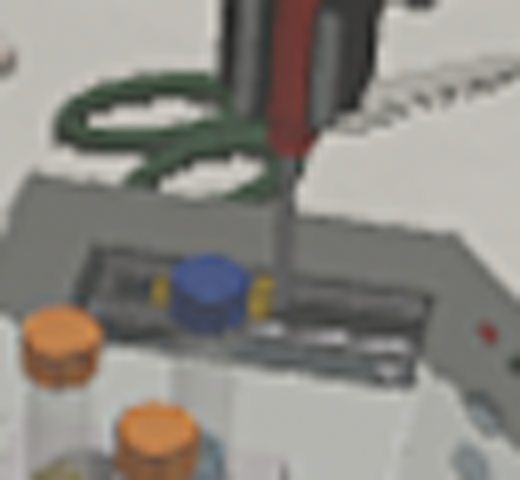

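>>> play_rows:
  plan: [0,0,0,0.0001,0.0012,0,0,0,0,0,0.0003,0.0024,0,0,0,0,0,0.0004,0.0036,0,0,0,0,0,0.0005,0.0048,0,0,0,0,0,0.0006,0.006,0,0,0,0,0,0.0008,0.0072,0,0,0,0,0,0.0009,0.0084,0,0,0,0,0,0.001,0.0096,0,0,0,0,0,0.001,0.0102,0,0,0,0,0,0.001,0.0102,0,0]
  squeeze: 40

```text
clock: 11.62
position: [0.5285, -0.1935, 0.1663]
ee_rot: [0.788, 0.616, 0.0, 0.0]
ft_force: [-0.5, 0.6, -1.0]
grip_width: 0.153
grasp_force: 39.2
```

Run:
```python
from h import *
import cv2
cv2.imwrite('pics/side3.png',viewer.camera('side')[:,:,::-1])
go(at(0,.167),at(-.03,.24))
cv2.imwrite('pics/c5.png',cv2.resize(cv2.imread('pics/side3.png')[120:180,335:400],None,fx=8,fy=8,interpolation=cv2.INTER_CUBIC))
```

```text
t 11.68 [ 0.5285 -0.1935  0.1663] F [-0.2 -0.  -1.3] g 0.153 39.2
[ 0.  0. -0.] [-0.0006 -0.0065 -0.0007]
[ 0.  0. -0.] [-0.0038 -0.0363 -0.0737]
```

View pics/c5.png

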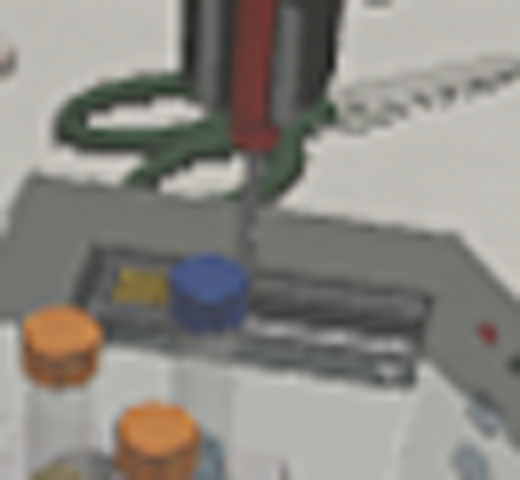

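Run:
```python
from h import *
e=pl('side',(348.9,155.2),.0825);d=e[:2]-[.5228,-.1953];print(e,'cover +x end from port',d@hx)
go((.526,-.193,.20,-14),(.44,-.16,.26,-14),(.42,.08,.27,-14))
```

```text
[ 0.5653 -0.2024  0.0825] cover +x end from port 0.0430703637843199
t 11.68 [ 0.5285 -0.1935  0.1663] F [-0.2 -0.  -1.3] g 0.153 39.2
[ 0.  0. -0.] [-0.0001 -0.0025 -0.0337]
[ 0.  0. -0.] [ 0.0111 -0.0939 -0.0937]
[ 0.  0. -0.] [ 0.2391 -0.1714 -0.1037]
```

>>> play_rows:
  plan: [0,0,0,0,-0.002,-0.01,0,0,0,0,0,-0.0025,-0.034,0,0,0,0,0.003,-0.02,-0.065,0,0,0,0,0.011,-0.06,-0.094,0,0,0,0,0.03,-0.095,-0.1,0,0,0,0,0.08,-0.115,-0.104,0,0,0,0,0.13,-0.13,-0.104,0,0,0,0,0.18,-0.15,-0.104,0,0,0,0,0.22,-0.165,-0.104,0,0,0,0,0.24,-0.171,-0.104,0,0,0,0,0.24,-0.171,-0.104,0]
  squeeze: 40

```text
clock: 13.05
position: [0.4206, 0.0822, 0.2711]
ee_rot: [0.787, 0.617, 0.0, 0.001]
ft_force: [0.3, -0.1, -1.1]
grip_width: 0.149
grasp_force: 39.3
```

Run:
```python
from h import *
import cv2
cv2.imwrite('pics/top4.png',viewer.camera('top')[:,:,::-1])
go((.44,-.16,.26,-14),at(0,.21),at(0,.167))
cv2.imwrite('pics/c6.png',cv2.resize(cv2.imread('pics/top4.png')[195:255,370:430],None,fx=10,fy=10,interpolation=cv2.INTER_CUBIC))
```

```text
t 13.1 [0.4207 0.0808 0.2708] F [ 0.3 -0.5 -0.8] g 0.156 39.3
[0.1 0.  0. ] [-0.229   0.0768  0.011 ]
[0.1 0.  0. ] [-0.2407  0.1641  0.0611]
[0.1 0.  0. ] [-0.2407  0.1641  0.1041]
```

View pics/c6.png

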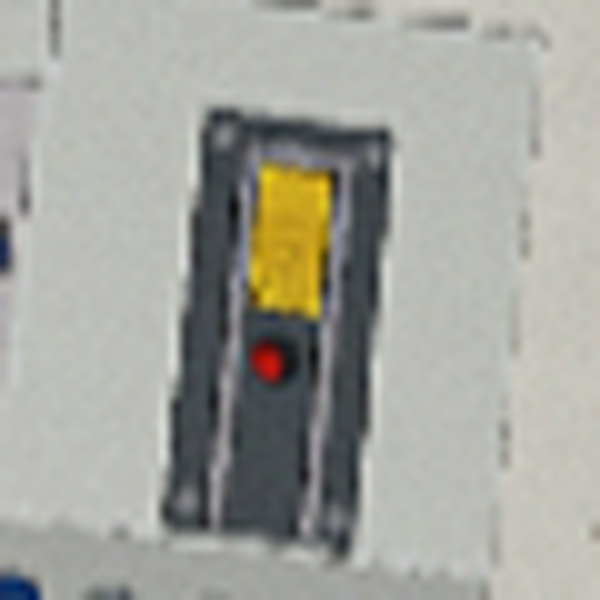

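Run:
```python
from h import *
f=lambda p:(370+(p[0]+.5)/10-.5,195+(p[1]+.5)/10-.5)
for p,z in(((275,361),.081),((268,363),.065),((285,238),.084)):print(pl('top',f(p),z), (pl('top',f(p),z)[:2]-P)@hx)
from workcell import status
print(status.get_obs()['joint_pos'].round(2))
```

```text
[ 0.5184 -0.1918  0.081 ] -0.003661693126401258
[ 0.5197 -0.1926  0.065 ] -0.0022651484758408605
[ 0.5471 -0.1945  0.084 ] 0.025139201940701853
[ 0.62 -0.11 -0.83  1.87 -0.08  1.35 -0.44]
```

Run:
```python
from h import *
import cv2
I=cv2.imread('pics/top4.png').astype(float)
x0,x1,y0,y1=394,401,228,235
print(I[y0:y1,x0:x1,2].astype(int));print(I[y0:y1,x0:x1,1].astype(int))
tr=np.median(I[237:245,395:400].reshape(-1,3),0);print(tr)
w=np.abs(I[y0:y1,x0:x1]-tr).max(2);w=np.minimum(np.maximum(w-12,0),35)
v,u=np.mgrid[y0:y1,x0:x1];c=((w*u).sum()/w.sum(),(w*v).sum()/w.sum());print(w.astype(int),c,pl('top',c,.081))
```

```text
[[ 66  56  47  44  51  65  68]
 [ 68  65  77  54  26  42  68]
 [ 66 114 154 137  41  31  64]
 [ 67 120 183 185  53  27  64]
 [ 66  66 143 151  33  39  65]
 [ 64  65  60  58  47  64  63]
 [ 69  66  68  66  67  69  64]]
[[74 68 55 53 60 69 73]
 [77 43 17 24 31 47 75]
 [77 24 17 21 27 37 70]
 [81 32 22 24 23 28 71]
 [75 54 30 24 22 46 74]
 [69 75 61 48 55 72 71]
 [75 73 75 74 75 78 73]]
[79. 75. 68.]
[[ 0  0  9 12  5  0  0]
 [ 0 22 35 35 32 18  0]
 [ 0 35 35 35 35 27  0]
 [ 0 35 35 35 35 35  0]
 [ 0 10 35 35 35 18  0]
 [ 0  0  2 19  9  0  0]
 [ 0  0  0  0  0  0  0]] (np.float64(396.98811292719165), np.float64(230.50074294205052)) [ 0.5188 -0.1916  0.081 ]
```

Run:
```python
from h import *
go((.44,-.16,.26,-14),(.5197,-.192,.20,-14))
```

```text
t 13.1 [0.4207 0.0808 0.2708] F [ 0.3 -0.5 -0.8] g 0.156 39.3
[0.1 0.  0. ] [-0.229   0.0768  0.011 ]
[0.1 0.  0. ] [-0.2408  0.1617  0.0711]
```

>>> play_rows:
  plan: [0,0,0,-0.03,0.01,0,0,0,0,0,-0.08,0.028,0,0,0,0,0,-0.13,0.045,0,0,0,0,0,-0.18,0.06,0.005,0,0,0,0,-0.22,0.075,0.01,0,0,0,0,-0.235,0.11,0.02,0,0,0,0,-0.24,0.14,0.04,0,0,0,0,-0.241,0.158,0.06,0,0,0,0,-0.241,0.162,0.071,0,0,0,0,-0.241,0.162,0.071,0,0,0,0,-0.241,0.162,0.071,0,0,0,0,-0.241,0.162,0.071,0]
  squeeze: 40

```text
clock: 14.6
position: [0.5194, -0.1924, 0.2004]
ee_rot: [0.788, 0.616, 0.0, 0.001]
ft_force: [0.1, 0.2, -0.4]
grip_width: 0.154
grasp_force: 39.3
```

Run:
```python
from h import *
go((.5197,-.192,.17,-14),(.5197,-.192,.148,-14))
```

```text
t 14.6 [ 0.5194 -0.1924  0.2004] F [ 0.1  0.2 -0.4] g 0.154 39.3
[ 0.1  0.  -0. ] [0.0005 0.0001 0.0304]
[ 0.1  0.  -0. ] [0.0005 0.0001 0.0524]
```

Descend to just below the mouth level (tip ≈ 77 mm), slowly near the mouth.

>>> play_rows:
  plan: [0,0,0,0,0,0.01,0,0,0,0,0,0,0.02,0,0,0,0,0,0,0.028,0,0,0,0,0,0,0.032,0,0,0,0,0,0,0.035,0,0,0,0,0,0,0.037,0,0,0,0,0,0,0.039,0,0,0,0,0,0,0.041,0,0,0,0,0,0,0.041,0,0,0,0,0,0,0.041,0]
  squeeze: 60

```text
clock: 15.85
position: [0.5195, -0.1923, 0.1584]
ee_rot: [0.788, 0.616, 0.0, 0.0]
ft_force: [0.3, -0.9, -0.2]
grip_width: 0.147
grasp_force: 58.4
```

>>> play_rows:
  plan: [0,0,0,0,0,0.002,0,0,0,0,0,0,0.004,0,0,0,0,0,0,0.006,0,0,0,0,0,0,0.008,0,0,0,0,0,0,0.01,0,0,0,0,0,0,0.011,0,0,0,0,0,0,0.012,0,0,0,0,0,0,0.012,0,0,0,0,0,0,0.012,0]
  squeeze: 60

```text
clock: 16.98
position: [0.5194, -0.1923, 0.1465]
ee_rot: [0.788, 0.616, -0.0, 0.0]
ft_force: [-1.7, 0.8, 1.4]
grip_width: 0.148
grasp_force: 58.7
```

>>> play_rows:
  plan: [0,0,0,0,0,0.0005,0,0,0,0,0,0,0.001,0,0,0,0,0,0,0.0015,0,0,0,0,0,0,0.002,0,0,0,0,0,0,0.0025,0,0,0,0,0,0,0.003,0,0,0,0,0,0,0.003,0,0,0,0,0,0,0.003,0]
  squeeze: 60

```text
clock: 17.98
position: [0.5195, -0.1923, 0.1434]
ee_rot: [0.788, 0.616, 0.0, 0.0]
ft_force: [-2.3, 0.6, 3.9]
grip_width: 0.144
grasp_force: 59.1
```

>>> play_rows:
  plan: [0,0,0,0,0,0.0004,0,0,0,0,0,0,0.0008,0,0,0,0,0,0,0.0012,0,0,0,0,0,0,0.0015,0,0,0,0,0,0,0.0015,0,0,0,0,0,0,0.0015,0]
  squeeze: 60

```text
clock: 18.73
position: [0.5195, -0.1923, 0.142]
ee_rot: [0.788, 0.616, 0.0, 0.0]
ft_force: [-1.0, 1.5, 5.6]
grip_width: 0.145
grasp_force: 59.2
```

>>> play_rows:
  plan: [0,0,0,0,0,0.0003,0,0,0,0,0,0,0.0005,0,0,0,0,0,0,0.0005,0,0,0,0,0,0,0.0005,0]
  squeeze: 60

```text
clock: 19.23
position: [0.5197, -0.1923, 0.1418]
ee_rot: [0.788, 0.616, 0.0, 0.0]
ft_force: [-2.4, 0.6, 8.4]
grip_width: 0.144
grasp_force: 59.5
```

>>> play_rows:
  plan: [0,0,0,0,0,0.0002,0,0,0,0,0,0,0.0002,0,0,0,0,0,0,0.0002,0,0,0,0,0,0,0.0002,0]
  squeeze: 60

```text
clock: 19.73
position: [0.5197, -0.1923, 0.1418]
ee_rot: [0.788, 0.616, 0.0, 0.0]
ft_force: [-3.1, 0.4, 10.5]
grip_width: 0.149
grasp_force: 59.7
```

>>> play_rows:
  plan: [0,0,0,0,0,0,0,0,0,0,0,0,0,0,0,0,0,0,0,0,0,0,0,0,0,0,0,0,0,0,0,0,0,0,0,0,0,0,0,0,0,0,0,0,0,0,0,0,0,0,0,0,0,0,0,0,0,0,0,0,0,0,0,0,0,0,0,0,0,0,0,0,0,0,0,0,0,0,0,0,0,0,0,0,0,0,0,0,0,0,0,0,0,0,0,0,0,0,0,0,0,0,0,0,0,0,0,0,0,0,0,0,0,0,0,0,0,0,0,0,0,0,0,0,0,0,0,0,0,0,0,0,0,0,0,0,0,0,0,0]
  squeeze: 60

```text
clock: 22.22
position: [0.5197, -0.1923, 0.1418]
ee_rot: [0.788, 0.616, 0.0, 0.0]
ft_force: [-2.2, 0.6, 11.2]
grip_width: 0.145
grasp_force: 59.7
```

>>> play_rows:
  plan: [0,0,0,0,0,0,0,0,0,0,0,0,0,0,0,0,0,0,0,0,0,0,0,0,0,0,0,0,0,0,0,0,0,0,0,0,0,0,0,0,0,0,0,0,0,0,0,0,0,0,0,0,0,0,0,0,0,0,0,0,0,0,0,0,0,0,0,0,0,0,0,0,0,0,0,0,0,0,0,0,0,0,0,0]
  squeeze: 60

```text
clock: 23.72
position: [0.5197, -0.1923, 0.1418]
ee_rot: [0.788, 0.616, 0.0, 0.0]
ft_force: [-3.2, 0.3, 10.5]
grip_width: 0.148
grasp_force: 59.7
```

Run:
```python
from h import *
import cv2
cv2.imwrite('pics/side5.png',cv2.resize(viewer.camera('side')[120:180,335:400,::-1],None,fx=8,fy=8,interpolation=cv2.INTER_CUBIC))
go()
```

```text
t 23.77 [ 0.5197 -0.1923  0.1418] F [-3.2  0.7 10.2] g 0.148 59.7
```

View pics/side5.png

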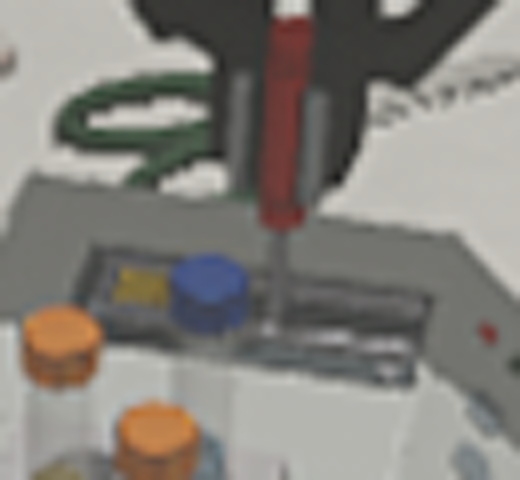

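Run:
```python
from h import *
for X in((.5197,-.1923,.115),(.5197,-.1923,.081)):
    u=proj('side',np.array(X));print(((u-[335,120]+.5)*8-.5).round())
```

```text
[280. 223.]
[273. 322.]
```

```bash
python3 -c "
from workcell import manip
print(manip.hand_in())"
```

```text
the job is handed in; nothing more can be done
None
```

I drew the pin, slid the cover back about 26 mm, and pressed the red button to its stop with about 10 N. I held it there for over 4 s, then handed in at about 24 s, still gripping the pin with the button down; the tubes in view looked unmoved, and I did not recheck the other items.

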